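# Weigh out wax bars on a spring scale

### The job

The slim ink bottle has been left standing in the dish of the spring scale: stand it upright in the ink tray. Then weigh out wax: take bars from the sloping rack and lay them gently in the dish one at a time, letting go and letting the dish settle after each, until it has sunk so far that the needle reaches the tab on the dial's rim, and stop with the bar that first brings it there. Leave the unused bars in the rack, and the tab and everything else where they are.

Things in the scene. Friction and masses are not known exactly. Their poses are not given: they have to be found in the camera images.
- rack: fixed wooden rack, board 186 mm wide sloping 32 degrees, rising towards its +x (y level along the ledges, z up; origin on the desk). Square to the board = leaning 32 degrees, fingers pointing down and to +x. Two ledges, 62 mm apart up the slope, 12 mm high, 6 mm thick, two bars on each 92 mm apart, cut away 51 mm wide below each bar's middle for a finger; 38 mm free between upper and lower bars
- bar0_mid (a point): middle (half-way up) of a plain wax bar 24 x 75 x 20 mm, about 36 g, four alike. Its x: across the 24 mm width (at the start up the slope), y: along the 75 mm length (level), z: through the 20 mm thickness (at the start square to the 32 degree slope). It lies flat on the rack's board, its long side down against the lower ledge, -y place
- bar1_mid (a point): middle (half-way up) of a plain wax bar 24 x 75 x 20 mm, about 36 g, four alike. Its x: across the 24 mm width (at the start up the slope), y: along the 75 mm length (level), z: through the 20 mm thickness (at the start square to the 32 degree slope). It lies flat on the rack's board, its long side down against the lower ledge, +y place
- bar2_mid (a point): middle (half-way up) of a plain wax bar 24 x 75 x 20 mm, about 36 g, four alike. Its x: across the 24 mm width (at the start up the slope), y: along the 75 mm length (level), z: through the 20 mm thickness (at the start square to the 32 degree slope). It lies flat on the rack's board, its long side down against the upper ledge, -y place
- bar3_mid (a point): middle (half-way up) of a plain wax bar 24 x 75 x 20 mm, about 36 g, four alike. Its x: across the 24 mm width (at the start up the slope), y: along the 75 mm length (level), z: through the 20 mm thickness (at the start square to the 32 degree slope). It lies flat on the rack's board, its long side down against the upper ledge, +y place
- scale: mechanical spring scale, fixed; cream housing 240 mm long (from 68 mm behind to 172 mm in front of its origin along x), 118 mm wide; origin on the desk under the dish's centre, z up. A dish rides on a stem above the housing; in front of the dish, at +x (away from the robot), is a round dial sloping 45 degrees, with a needle and a knurled rim
- dish (a point): centre of the inner floor of the scale's aluminium dish, 149 mm above the desk with nothing on it; moves down with the dish. Axes those of the scale. The dish is 190 mm along x by 150 mm along y (outside), walls 3 mm thick, the rim 11 mm above the inner floor
- scale_pan (a joint): how far the dish has sunk, in m: 0 empty (top), at most 0.05. The spring yields about 10 mm for each wax bar laid in the dish (35 N/m, damped, at rest within a second; a bar let fall from 40 mm makes it jolt down at over 0.17 m/s). Geared to the needle
- needle (a joint): angle of the thin dark needle on the dial, rad, 0 straight up the dial (dish empty), growing clockwise as seen by one who faces the dial: 5 degrees for each mm that the dish sinks, so about 50 degrees (0.88 rad) for a bar
- set_ring (a joint): angle of the dark steel tab on the dial's knurled rim: the mark, preset for the wanted weight, in the same measure as the needle; the needle points at the tab when both are equal. It differs from start to start, between 1.18 and 2.49 rad (13.5 to 28.5 mm of sink). Leave it as set
- needle_tip (a point): tip of the needle, 34 mm from the dial's centre
- set_pivot (a point): centre of the dial, turning with the rim: -x points to the tab, z out of the dial
- set_tab (a point): middle of the dark steel tab (14 x 9 mm, 8 mm high) on the dial's rim, 42.5 mm from its centre
- ink_bottle_mid (a point): middle (half-way up) of the slim ink bottle, body 36 mm across and 43 mm high below a sloping shoulder, whole height 75 mm with its black 25 mm cap, about 80 g; z is its upright axis. At the start it stands in the scale's dish
- ink_tray: open wooden tray 190 mm along its x by 150 mm along its y, 26 mm high, walls and floor 6 mm thick; fixed. Origin on the desk under its centre, z up. Two squat jars stand at its +x end; the rest is free
- ink_jar0: squat ink jar, 44 mm across and 46 mm high, standing in the ink tray near its far end (tray x +65 mm, y +45 mm); origin under its centre; to be left alone
- ink_jar1: the other squat ink jar, same size, tray x +65 mm, y -45 mm; to be left alone
- pencil: pencil lying on the desk, 165 mm long, 8 mm thick; origin under its middle, x towards the point; bystander
- marker_pen: felt pen lying on the desk, 135 mm long, 16 mm thick; origin under its middle; bystander
- tape_roll: roll of adhesive tape lying flat, 84 mm across, 19 mm high; origin under its centre; bystander
- eraser: white block eraser, 24 x 55 x 13 mm; origin under its centre; bystander
- pliers: pliers with yellow grips lying flat, about 155 mm long, 14 mm high; origin at desk level near the pivot; bystander
Not all that is in view belongs to the job. What is shaped like the ink_tray but green or turquoise is not meant.

How it is judged (in metres and radians):
On the way, in this order (a step that is already met when the one before it is completed fails the run):
1. the ink bottle stands upright in the ink tray, let go (x of ink_bottle_mid in the frame of ink_tray between -0.085 and 0.085 m and y of ink_bottle_mid in the frame of ink_tray between -0.065 and 0.065 m and z of ink_bottle_mid in the frame of ink_tray below 0.052 m and angle between ink_bottle_mid's own z axis and vertical below 0.12 rad and contact force between the fingers and ink_bottle below 0.1 N and linear speed of ink_bottle below 0.02 m/s), for 0.2 s.
2. a first bar lies in the dish, let go, and the dish is at rest, the needle short of the tab (((x of bar0_mid in the frame of dish between -0.09 and 0.09 m and y of bar0_mid in the frame of dish between -0.07 and 0.07 m and z of bar0_mid in the frame of dish between 0 and 0.07 m) or (x of bar1_mid in the frame of dish between -0.09 and 0.09 m and y of bar1_mid in the frame of dish between -0.07 and 0.07 m and z of bar1_mid in the frame of dish between 0 and 0.07 m) or (x of bar2_mid in the frame of dish between -0.09 and 0.09 m and y of bar2_mid in the frame of dish between -0.07 and 0.07 m and z of bar2_mid in the frame of dish between 0 and 0.07 m) or (x of bar3_mid in the frame of dish between -0.09 and 0.09 m and y of bar3_mid in the frame of dish between -0.07 and 0.07 m and z of bar3_mid in the frame of dish between 0 and 0.07 m)) and value of joint scale_pan above 0.006 m and y of needle_tip in the frame of set_pivot below -0.0044 m and contact force between the fingers and anything else below 0.1 N and velocity of joint scale_pan between -0.01 and 0.01 m/s), for 0.2 s.
3. the needle has reached the tab under bars that have been let go (y of needle_tip in the frame of set_pivot above -0.0044 m and value of joint scale_pan above 0.01 m and contact force between the fingers and anything else below 0.1 N and velocity of joint scale_pan between -0.01 and 0.01 m/s), for 0.3 s.
At the end, for the whole second after the job is handed in: Ink bottle upright (within 7 degrees) on the tray floor. Dish at rest, needle at most 7.5 degrees short of the tab and at most 56 degrees (about one bar) past it. Every bar lies in the dish or within 15 mm of its starting place in the rack (x of ink_bottle_mid in the frame of ink_tray between -0.085 and 0.085 m and y of ink_bottle_mid in the frame of ink_tray between -0.065 and 0.065 m and z of ink_bottle_mid in the frame of ink_tray below 0.052 m and angle between ink_bottle_mid's own z axis and vertical below 0.12 rad and linear speed of ink_bottle below 0.02 m/s and y of needle_tip in the frame of set_pivot between -0.0044 and 0.0282 m and x of needle_tip in the frame of set_pivot below 0 m and value of joint scale_pan above 0.01 m and velocity of joint scale_pan between -0.01 and 0.01 m/s and ((x of bar0_mid in the frame of dish between -0.09 and 0.09 m and y of bar0_mid in the frame of dish between -0.07 and 0.07 m and z of bar0_mid in the frame of dish between 0 and 0.07 m) or distance of bar0_mid from where it was at the start of the episode below 0.015 m) and ((x of bar1_mid in the frame of dish between -0.09 and 0.09 m and y of bar1_mid in the frame of dish between -0.07 and 0.07 m and z of bar1_mid in the frame of dish between 0 and 0.07 m) or distance of bar1_mid from where it was at the start of the episode below 0.015 m) and ((x of bar2_mid in the frame of dish between -0.09 and 0.09 m and y of bar2_mid in the frame of dish between -0.07 and 0.07 m and z of bar2_mid in the frame of dish between 0 and 0.07 m) or distance of bar2_mid from where it was at the start of the episode below 0.015 m) and ((x of bar3_mid in the frame of dish between -0.09 and 0.09 m and y of bar3_mid in the frame of dish between -0.07 and 0.07 m and z of bar3_mid in the frame of dish between 0 and 0.07 m) or distance of bar3_mid from where it was at the start of the episode below 0.015 m)); the robot touches nothing.
It fails at once if a bar or bottle dropped or pushed on the scale: the dish sinks faster than 0.17 m/s (velocity of joint scale_pan above 0.17 m/s).
It fails at once if the tab on the rim shifted by more than 2 mm (distance of set_tab from where it was at the start of the episode above 0.002 m).
It fails at once if an ink jar in the tray moved more than 25 mm (distance of any of ink_jar0, ink_jar1 from where it was at the start of the episode above 0.025 m).
It fails at once if something lying on the desk moved more than 25 mm (distance of any of pencil, marker_pen, tape_roll, eraser, pliers from where it was at the start of the episode above 0.025 m).
It also fails if it takes over 72 s, if anything falls off the work surface, if the arm or the gripper's body presses on something with over 40 N, if the wrist force passes 120 N, or if a joint passes its speed limit or range.

### The arm

A 7-joint arm with a two-finger parallel gripper is mounted at the origin on the work surface. World frame = base frame: x ahead of the robot, y to its left, z up, the work surface at z = 0. Lengths are in mm, angles in rad, forces in N, time in s.
With the tool pointing down it reaches from about 400 to 875 mm from the base axis. Payload 6.5 kg.
Tool frame: the origin (TCP) lies midway between the tips of the shut fingers; the grasp point (between the pads) lies 19 mm behind it; z points along the fingers, y is the line along which they close (so a half turn about z gives the same grasp; the last joint's range is limited). The gripper opens to 88 mm and grips with 3 to 60 N. Pads are 18 mm wide; open, the fingers measure 123 mm over their backs; the gripper's body (75 mm by 187 mm) begins 45 mm behind the grasp point.
Start: joints at [-1.393, 0.536, -0.004, 1.538, 0.003, 1.067, -0.071], TCP at [156.9, 630.771, 238.716] pointing down, gripper open.
Joint ranges: [-2.7, 2.7], [-0.37, 2.16], [-1.27, 1.26], [0.24, 2.4], [-1.31, 4.45], [0.19, 1.91], [-2.76, 2.76]. Speed limits (rad/s): [2.39, 2.39, 3.14, 3.14, 3.14, 3.14, 3.14].

### API

Orientations are given as a unit quaternion [x, y, z, w].
In Python, from plant import ctrl gives the robot as it stands. The module is installed in compiled form; this text tells all that it offers.
- The arm moves only by the shell command python3 -m crank 'ROWS' [FORCE]. ROWS is JSON, a list of rows, each a list of 3 entries, a list of its own where there are three numbers: the shift along the tool's x, y, z in units of 25 mm (1.0 is 25 mm), then the turn about the tool's z in rad, then the closure in counts, from 0 (fully open) to 255 (shut). A call has 1 to 20 rows; each row shifts and turns the commanded pose from where the row before left it, along the tool's axes as they then stand; what a row does not reach is not made up. A row lasts 1/12 s, in which the tool goes at most 41.7 mm and 7.16 degrees, less where a joint would pass 70% of its speed; a pose out of reach is approached as far as the arm can. A call is refused whole if a number of a shift passes 1 or a number of a turn 0.125, either way. A call with a gripper value outside its range is refused whole. The fingers move at their own pace and stop on an object; FORCE is the grip in N (left out, the last holds). Time passes only in rows, so rows that do not move let the fingers close. It gives the time, the measured TCP pose, the force, the opening and the grip force at its end, in the units of the state.
- ctrl.get_state(): the state, without advancing time (a new reading comes with each control period).
- ctrl.snapshot(name): name is "scene" or "side" or "wrist"; returns the picture (420x560x3 uint8, red, green, blue); there is no depth.
- ctrl.calibration(name): a dict with "fx", "fy", "cx", "cy" (pixels), "dist_coeffs" ([k1, k2, p1, p2, k3] as OpenCV has them; the pictures are not rectified), "world_to_cam" (4x4, takes a point from world to camera coordinates). Camera axes: x right, y down, z forward; pixel columns grow to the right and rows downward; lengths in mm; the calibration is good to about 2 mm. A picture is of the moment at which its call begins: read the wrist's pose just before it. calibration takes no time and is no camera call; for the wrist camera it gives the pose at the moment of the call.
- ctrl.finish_job(): hands the job in; it is judged then, once.
Trained networks look in the newest picture that a camera, given by its name, has taken for a name from the list of things; names that differ only in an ending like _2 or _b are one class to them, and where a whole thing is asked for, a point or a joint stands for the part that bears it (a point fixed in the world has none). Each returns a list of dicts, best first, with "p" (0 to 1); they miss things now and then, are a little off and sometimes report something else, mostly with a low value. They report only what shows in the picture. A call takes as long as a camera call. They do not tell look-alikes from the thing itself.
- ctrl.look_for(thing, camera): "location" ([column, row] in pixels, amid what is visible of it).
The state is a dict: "time_s": time; "q": joint angles; "qd": joint speeds; "effort": joint torques, N m; "tcp_pos": TCP position; "tcp_rot": TCP orientation; "ft_force": force on the tool from outside, world axes, zero at the start; "moment": the same for the moment, N m; "grip_width": finger opening in mm; "grip_force": force on a finger pad.
Only numpy, scipy, OpenCV 4.12 (cv2) and the standard library are available. Lean on these libraries where they do the work, as an engineer would, in place of code of your own. Each camera call takes 0.05 s, during which the arm holds its last target. There are 200 camera calls.

## Working session

There is one attempt and no reset: what is moved stays moved. The work goes in short steps, Python scripts to look and compute and a shell command to move; the robot and the scene stay as the last step left them, time stands still between calls to the robot, and variables do not carry over. Pictures are saved under pics/ and viewed, at most 10 in all, crops included, and the job is handed in when it is done.

```bash
mkdir -p pics; cat > h.py <<'E'
import numpy as np, cv2
from scipy.spatial.transform import Rotation as R
from plant import ctrl
def snap(n,f=None):
    im=ctrl.snapshot(n)
    if f: cv2.imwrite(f'pics/{f}.png',im[:,:,::-1])
    return im
def ray(n,px,c=None):
    c=c or ctrl.calibration(n); K=np.array([[c['fx'],0,c['cx']],[0,c['fy'],c['cy']],[0,0,1]])
    u=cv2.undistortPoints(np.array([[px]],float),K,np.array(c['dist_coeffs'],float))[0,0]
    T=np.array(c['world_to_cam']); Rm=T[:3,:3]
    return -Rm.T@T[:3,3], Rm.T@np.array([u[0],u[1],1])
def atz(n,px,z):
    o,d=ray(n,px); return o+d*(z-o[2])/d[2]
def tri(p1,n1,p2,n2):
    o1,d1=ray(n1,p1);o2,d2=ray(n2,p2)
    s=np.linalg.lstsq(np.c_[d1,-d2],o2-o1,rcond=None)[0]
    a=o1+d1*s[0];b=o2+d2*s[1]; return (a+b)/2,np.linalg.norm(a-b)
def proj(n,P):
    c=ctrl.calibration(n); K=np.array([[c['fx'],0,c['cx']],[0,c['fy'],c['cy']],[0,0,1]]);T=np.array(c['world_to_cam'])
    return cv2.projectPoints(np.array(P,float).reshape(-1,1,3),cv2.Rodrigues(T[:3,:3])[0],T[:3,3],K,np.array(c['dist_coeffs'],float))[0][:,0]
E
python3 - <<'E'
from h import *
s=ctrl.get_state();print(s['time_s'],s['tcp_pos'],s['tcp_rot'],R.from_quat(s['tcp_rot']).as_matrix().round(3))
a=snap('scene');b=snap('side')
cv2.imwrite('pics/a.png',cv2.resize(a[:,:,::-1],(800,600)))
cv2.imwrite('pics/b.png',cv2.resize(b[:,:,::-1],(800,600)))
for t in ['ink_bottle_mid','ink_tray','dish','scale','rack','bar0_mid','ink_jar0','set_tab','needle_tip']:
  for n in ['scene','side']:
    print(t,n,[(np.round(x['location']),round(x['p'],2)) for x in ctrl.look_for(t,n)[:5]])
E
```

```text
0.0 [156.78013017 630.1986246  237.84653249] [ 1.21537551e-01  9.92586480e-01 -8.37788551e-04 -2.60358529e-05] [[-0.97   0.241 -0.   ]
 [ 0.241  0.97  -0.002]
 [-0.    -0.002 -1.   ]]
ink_bottle_mid scene [(array([190., 172.]), 0.88), (array([465., 324.]), 0.52), (array([311., 280.]), 0.42)]
ink_bottle_mid side [(array([307., 267.]), 0.89)]
ink_tray scene [(array([258., 234.]), 0.78), (array([151., 174.]), 0.66), (array([261., 172.]), 0.56), (array([349., 275.]), 0.23)]
ink_tray side [(array([272., 390.]), 0.96), (array([191., 311.]), 0.85), (array([284., 242.]), 0.82), (array([304., 162.]), 0.32)]
dish scene [(array([198., 177.]), 0.72)]
dish side [(array([288., 277.]), 0.58)]
scale scene []
scale side [(array([308., 292.]), 0.75)]
rack scene [(array([340., 313.]), 0.97)]
rack side [(array([322., 183.]), 0.76), (array([279., 242.]), 0.5)]
bar0_mid scene [(array([314., 280.]), 0.53), (array([198., 176.]), 0.17)]
bar0_mid side [(array([320., 191.]), 0.75)]
ink_jar0 scene [(array([250., 251.]), 0.75), (array([229., 235.]), 0.5)]
ink_jar0 side [(array([315., 240.]), 0.59)]
set_tab scene [(array([168., 219.]), 0.79)]
set_tab side [(array([320., 184.]), 0.59), (array([329., 175.]), 0.55), (array([349., 308.]), 0.51), (array([376., 252.]), 0.44)]
needle_tip scene [(array([166., 218.]), 0.57)]
needle_tip side []
```

View pics/a.png

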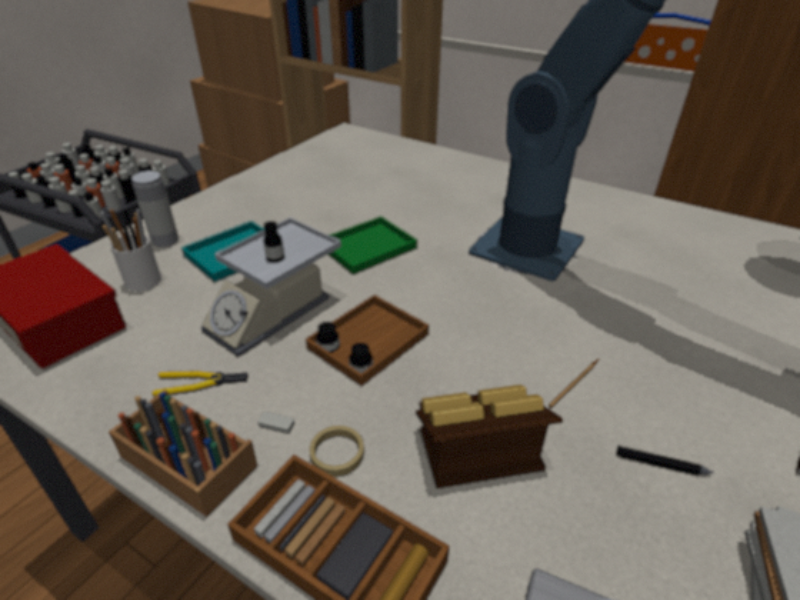

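View pics/b.png

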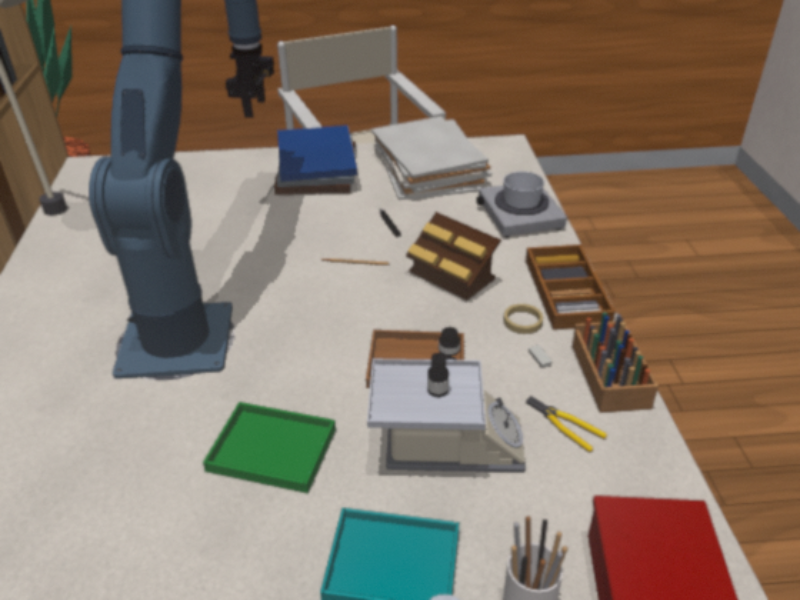

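The scene view shows the bottle in the dish at native (191,170), the brown tray with its jars at about (257,237), and the rack bars around (335,283). In the side view the bottle is at (307,263) and the bars are around (312,174). The green and turquoise trays are decoys.

```bash
python3 - <<'E'
from h import *
k=.7
def sc(p):return (p[0]*k,p[1]*k)
S={'bot':((273,242),(438,376)),'d1':((290,222),(373,362)),'d2':((340,243),(370,420)),'d2b':((340,243),(373,362)),
'jarfar':((361,357),(450,341))}
for n,(a,b) in S.items():
  p,e=tri(sc(a),'scene',sc(b),'side');print(n,p.round(),round(e,1))
sb=[(446,403),(502,394),(457,414),(519,405)];db=[(437,232),(469,245),(423,254),(455,269)]
for i,a in enumerate(sb):
  for j,b in enumerate(db):
    p,e=tri(sc(a),'scene',sc(b),'side');
    if e<12: print(i,j,p.round(),round(e,1))
print('tray',[atz('scene',sc(p),26).round()[:2] for p in [(375,298),(428,328),(362,379),(307,343)]])
print('dish',[atz('scene',sc(p),138).round()[:2] for p in [(290,222),(340,243),(273,279),(217,258)]])
print('dishside',[atz('side',sc(p),138).round()[:2] for p in [(373,362),(480,362),(482,424),(370,420)]])
print('gt',[atz('side',sc(p),20).round()[:2] for p in [(242,405),(335,410)]])
print(R.from_quat(ctrl.get_state()['tcp_rot']).as_matrix().round(3))
E
```

```text
bot [ 507. -336.  160.] 3.3
d1 [ 421. -337.  180.] 50.1
d2 [ 369. -316.   74.] 60.6
d2b [ 402. -257.  130.] 3.3
jarfar [565. -95.  27.] 6.1
0 1 [642. 121. 110.] 5.2
0 3 [607. 102.  63.] 1.1
1 0 [579. 182. 108.] 6.6
1 2 [543. 168.  64.] 1.8
2 1 [644. 139.  98.] 2.1
2 3 [609. 122.  50.] 4.5
3 0 [579. 207.  96.] 2.1
3 2 [543. 195.  49.] 11.2
tray [array([ 401., -174.]), array([425., -33.]), array([606., -61.]), array([ 585., -202.])]
dish [array([ 400., -389.]), array([ 410., -249.]), array([ 575., -275.]), array([ 581., -411.])]
dishside [array([ 403., -267.]), array([ 589., -287.]), array([ 566., -431.]), array([ 390., -404.])]
gt [array([ 158., -230.]), array([ 330., -261.])]
[[-0.97   0.241  0.   ]
 [ 0.241  0.97  -0.   ]
 [-0.    -0.    -1.   ]]
```

```bash
python3 -m crank '[[[-0.97,-0.73,-0.1],0,0],[[-0.97,-0.73,-0.1],0,0],[[-0.97,-0.73,-0.1],0,0],[[-0.97,-0.73,-0.1],0,0],[[-0.97,-0.73,-0.1],0,0],[[-0.97,-0.73,-0.1],0,0],[[-0.97,-0.73,-0.1],0,0],[[-0.97,-0.73,-0.1],0,0],[[-0.97,-0.73,-0.1],0,0],[[-0.97,-0.73,-0.1],0,0],[[-0.97,-0.73,-0.1],0,0],[[-0.97,-0.73,-0.1],0,0],[[-0.97,-0.73,-0.1],0,0],[[-0.97,-0.73,-0.1],0,0],[[-0.97,-0.73,-0.1],0,0],[[-0.97,-0.73,-0.1],0,0],[[-0.97,-0.73,-0.1],0,0],[[-0.97,-0.73,-0.1],0,0],[[-0.97,-0.73,-0.1],0,0],[[-0.97,-0.73,-0.1],0,0]]' 20
python3 - <<'E'
from h import *
im=snap('wrist');cv2.imwrite('pics/w1.png',cv2.resize(im[:,:,::-1],(800,600)))
s=ctrl.get_state();print(s['tcp_pos'],s['q'])
print(proj('wrist',[s['tcp_pos']]))
for t in ['bar0_mid','rack']: print([(np.round(x['location']),round(x['p'],2)) for x in ctrl.look_for(t,'wrist')])
E
```

```text
time_s: 2.67
tcp_pos: [540.3, 158.3, 289.1]
tcp_rot: [0.122, 0.993, 0.0, 0.0]
ft_force: [-0.2, 0.4, -0.3]
grip_width: 88.1
grip_force: 0.0
[544.20621679 151.7462116  289.77658168] [-0.54063908  0.33941455  0.23831132  1.72668133 -0.08419106  1.08294393
  1.04357284]
[[276.90203447 262.90622538]]
[(array([246., 230.]), 0.56)]
[(array([308., 231.]), 0.86)]
```

View pics/w1.png

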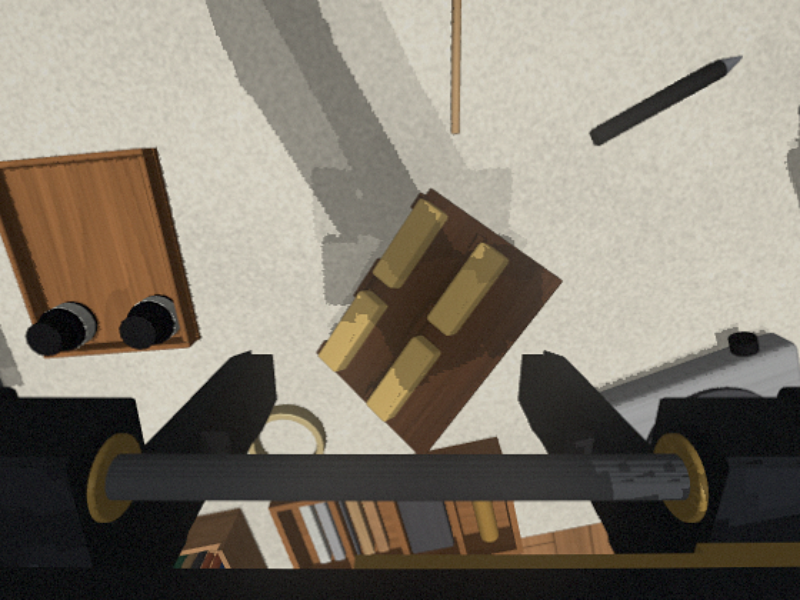

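The wrist view shows all four bars, at (352,332), (410,243), (404,378) and (467,288) in the enlarged picture. The fingertips taper to about 8 mm, so gripping a bar by its ends looks feasible. Next is the bottle.

```bash
python3 -m crank '[[[-0.175,-0.978,0],0,0],[[-0.175,-0.978,0],0,0],[[-0.175,-0.978,0],0,0],[[-0.175,-0.978,0],0,0],[[-0.175,-0.978,0],0,0],[[-0.175,-0.978,0],0,0],[[-0.175,-0.978,0],0,0],[[-0.175,-0.978,0],0,0],[[-0.175,-0.978,0],0,0],[[-0.175,-0.978,0],0,0],[[-0.175,-0.978,0],0,0],[[-0.175,-0.978,0],0,0],[[-0.175,-0.978,0],0,0],[[-0.175,-0.978,0],0,0],[[-0.175,-0.978,0],0,0],[[-0.175,-0.978,0],0,0],[[-0.175,-0.978,0],0,0],[[-0.175,-0.978,0],0,0],[[-0.175,-0.978,0],0,0],[[-0.175,-0.978,0],0,0]]'
python3 -m crank '[[[0,0,0],0,0],[[0,0,0],0,0],[[0,0,0],0,0]]'
python3 - <<'E'
from h import *
c=ctrl.calibration('wrist');im=snap('wrist');cv2.imwrite('pics/w2.png',cv2.resize(im[:,:,::-1],(800,600)))
s=ctrl.get_state();print(s['tcp_pos'])
print(proj('wrist',[s['tcp_pos'],np.array(s['tcp_pos'])+[0,0,-87]])/.7)
for t in ['ink_bottle_mid','dish','set_tab','needle_tip']: print(t,[(np.round(np.array(x['location'])/.7),round(x['p'],2)) for x in ctrl.look_for(t,'wrist')])
E
```

```text
time_s: 4.48
tcp_pos: [506.9, -335.4, 288.5]
tcp_rot: [0.12, 0.993, 0.001, 0.0]
ft_force: [0.5, -1.3, 0.1]
grip_width: 87.9
grip_force: 0.0
time_s: 4.73
tcp_pos: [507.1, -334.1, 288.4]
tcp_rot: [0.121, 0.993, 0.001, -0.0]
ft_force: [0.2, 0.6, 0.2]
grip_width: 87.8
grip_force: 0.0
[ 507.1924373  -333.91509406  288.50890394]
[[395.54760545 375.64978945]
 [395.52279696 296.83262596]]
ink_bottle_mid [(array([391., 277.]), 0.74), (array([572., 240.]), 0.64)]
dish [(array([411., 379.]), 0.7), (array([370., 214.]), 0.56)]
set_tab [(array([406., 378.]), 0.71)]
needle_tip [(array([401., 372.]), 0.48), (array([372., 212.]), 0.4)]
```

View pics/w2.png

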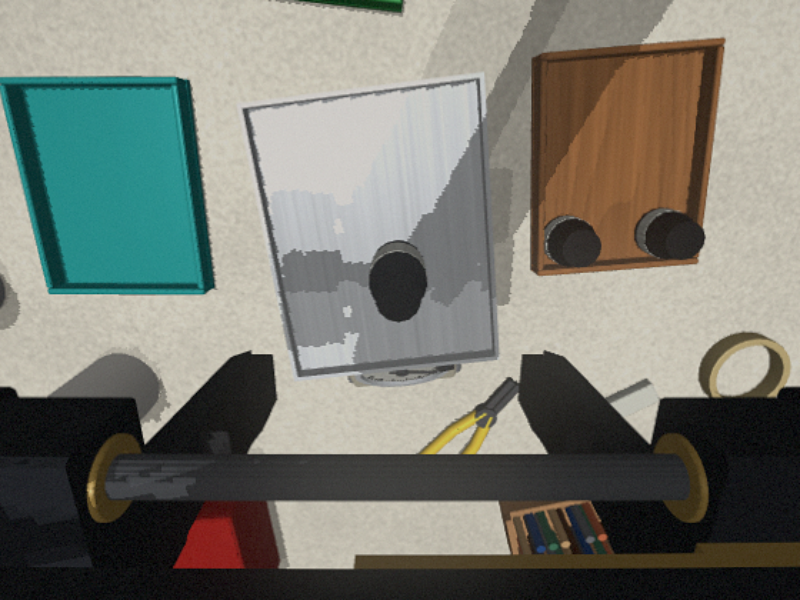

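The wrist view shows the bottle cap centred at about (398,292), under the TCP to within 2–3 mm. The dish rim corners are at (244,107), (484,75), (497,357) and (299,376). The tray is at (533,57)…(697,263), with its jars at the near end.

```bash
python3 -m crank '[[[0.1,0,0.75],0,0],[[0,0,0.75],0,0],[[0,0,0.75],0,0],[[0,0,0.75],0,0],[[0,0,0.75],0,0],[[0,0,0.75],0,0],[[0,0,0.75],0,0],[[0,0,0.5],0,0],[[0,0,0.2],0,0],[[0,0,0],0,0],[[0,0,0],0,0],[[0,0,0],0,255],[[0,0,0],0,255],[[0,0,0],0,255],[[0,0,0],0,255],[[0,0,0],0,255],[[0,0,0],0,255],[[0,0,0],0,255]]' 15
python3 - <<'E'
from h import *
# wrist calibration at w2: shift cam by known tcp difference
s=ctrl.get_state();print(s['tcp_pos'],s['grip_width'],s['grip_force'])
c=ctrl.calibration('wrist');T=np.array(c['world_to_cam']);d=np.array([507.2,-333.9,288.5])-s['tcp_pos']
T[:3,3]-=T[:3,:3]@d;c['world_to_cam']=T
def at(px,z):
    o,dd=ray('wrist',(px[0]*.7,px[1]*.7),c);return (o+dd*(z-o[2])/dd[2])[:2]
for nm,z,P in [('dish',137.6,[(244,107),(484,75),(497,357),(299,376)]),('tray',26,[(533,57),(723,41),(697,263),(536,274)]),('bot',201.6,[(398,291)])]:
    Q=np.array([at(p,z) for p in P]);print(nm,Q.round(1).tolist(),Q.mean(0).round(1))
    if len(Q)>1:print(np.linalg.norm(np.roll(Q,-1,0)-Q,axis=1).round(), np.degrees(np.arctan2(*(Q[2]-Q[1])[::-1])),np.degrees(np.arctan2(*(Q[3]-Q[0])[::-1])))
E
```

```text
time_s: 6.48
tcp_pos: [504.0, -335.5, 140.0]
tcp_rot: [0.122, 0.993, 0.0, 0.0]
ft_force: [-0.2, -0.8, 0.1]
grip_width: 43.6
grip_force: 0.0
[ 503.98123426 -335.5251115   140.04983347] 43.57536392062149 0.0
dish [[387.9, -399.2], [405.8, -254.4], [590.8, -279.7], [570.7, -422.8]] [ 488.8 -339. ]
[146. 187. 145. 184.] -7.787422036399665 -7.381529844813983
tray [[393.3, -190.8], [418.1, -39.5], [601.6, -68.8], [575.7, -216.3]] [ 497.2 -128.8]
[153. 186. 150. 184.] -9.087821544913742 -7.952834776877438
bot [[504.3, -332.0]] [ 504.3 -332. ]
```

```bash
python3 -m crank '[[[0,0,0],0,255],[[0,0,0],0,255],[[0,0,0],0,255],[[0,0,0],0,255],[[0,0,-0.3],0,255],[[0,0,-0.5],0,255],[[0,0,-0.6],0,255],[[0,0,-0.6],0,255],[[0,0,-0.6],0,255],[[0,0,0],0,255]]'
```

```text
time_s: 7.32
tcp_pos: [505.5, -337.1, 209.1]
tcp_rot: [0.122, 0.993, -0.001, 0.003]
ft_force: [0.2, -0.4, -0.9]
grip_width: 35.7
grip_force: 15.0
```

```bash
python3 -m crank '[[[0.38,0.89,0],0,255],[[0.38,0.89,0],0,255],[[0.38,0.89,0],0,255],[[0.38,0.89,0],0,255],[[0.38,0.89,0],0,255],[[0.38,0.89,0],0,255],[[0.38,0.89,0.3],0,255],[[0.38,0.89,0.7],0,255],[[0.38,0.89,0.8],0,255],[[0,0,0.8],0,255],[[0,0,0.8],0,255],[[0,0,0.8],0,255],[[0,0,0.8],0,255],[[0,0,0.8],0,255],[[0,0,0.8],0,255],[[0,0,0.5],0,255],[[0,0,0.2],0,255],[[0,0,0.1],0,255],[[0,0,0],0,255],[[0,0,0],0,255]]'
```

```text
time_s: 8.98
tcp_pos: [469.9, -120.8, 20.6]
tcp_rot: [0.122, 0.993, -0.0, 0.001]
ft_force: [0.8, 1.0, -1.9]
grip_width: 35.5
grip_force: 15.0
```

```bash
python3 -m crank '[[[0,0,0.05],0,255],[[0,0,0.05],0,255],[[0,0,0],0,255]]'; python3 -m crank '[[[0,0,0.04],0,255],[[0,0,0.04],0,255],[[0,0,0],0,255]]'
```

```text
time_s: 9.23
tcp_pos: [470.1, -120.7, 18.4]
tcp_rot: [0.122, 0.993, 0.0, 0.001]
ft_force: [-1.4, 0.2, 6.4]
grip_width: 35.1
grip_force: 15.0
time_s: 9.48
tcp_pos: [470.5, -120.8, 17.3]
tcp_rot: [0.122, 0.993, 0.0, 0.001]
ft_force: [-3.5, 1.2, 19.5]
grip_width: 35.5
grip_force: 15.0
```

```bash
python3 -m crank '[[[0,0,-0.07],0,255],[[0,0,0],0,80],[[0,0,0],0,80],[[0,0,0],0,80],[[0,0,0],0,80],[[0,0,0],0,80],[[0,0,-0.4],0,80],[[0,0,-0.8],0,80],[[0,0,-0.9],0,80],[[0,0,-1],0,80],[[0,0,-1],0,80],[[0,0,-1],0,0],[[0,0,-1],0,0],[[0,0,-1],0,0],[[0,0,-1],0,0],[[0,0,-1],0,0],[[0,0,-0.5],0,0]]'
python3 -m crank '[[[-0.03,0.98,0],0,0],[[-0.03,0.98,0],0,0],[[-0.03,0.98,0],0,0],[[-0.03,0.98,0],0,0],[[-0.03,0.98,0],0,0],[[-0.03,0.98,0],0,0],[[-0.03,0.98,0],0,0],[[-0.03,0.98,0],0,0],[[-0.03,0.98,0],0,0],[[-0.03,0.98,0],0,0],[[-0.03,0.98,0],0,0],[[0,0,0],-0.125,0],[[0,0,0],-0.125,0],[[0,0,0],-0.125,0],[[0,0,0],-0.125,0],[[0,0,0],-0.125,0],[[0,0,0],-0.125,0],[[0,0,0],-0.125,0],[[0,0,0],-0.125,0]]'
python3 -m crank '[[[0,0,0],-0.05,0],[[0,0,0],0,0],[[0,0,0],0,0]]'
python3 - <<'E'
from h import *
s=ctrl.get_state();print(s['tcp_pos'],s['q'],R.from_quat(s['tcp_rot']).as_matrix().round(3).tolist())
im=snap('wrist');cv2.imwrite('pics/w3.png',cv2.resize(im[:,:,::-1],(800,600)))
a=snap('scene');cv2.imwrite('pics/s3.png',cv2.resize(a[150:250,110:290,::-1],(800,444),interpolation=cv2.INTER_CUBIC))
E
```

```text
time_s: 10.9
tcp_pos: [470.1, -121.0, 260.6]
tcp_rot: [0.122, 0.993, 0.0, 0.002]
ft_force: [0.5, -0.0, -0.1]
grip_width: 87.8
grip_force: 0.0
time_s: 12.48
tcp_pos: [542.0, 138.6, 257.8]
tcp_rot: [-0.372, 0.928, -0.0, -0.0]
ft_force: [0.2, 0.0, 0.9]
grip_width: 88.1
grip_force: 0.0
time_s: 12.73
tcp_pos: [542.2, 138.6, 257.6]
tcp_rot: [-0.391, 0.92, -0.0, 0.0]
ft_force: [0.2, 0.0, -0.7]
grip_width: 87.8
grip_force: 0.0
[542.15851527 138.61574995 257.61397933] [-0.39156758  0.36076459  0.0773896   1.76688789 -0.03188373  1.01512894
  2.07230289] [[-0.694, -0.72, 0.0], [-0.72, 0.694, -0.0], [0.0, -0.0, -1.0]]
```

View pics/w3.png

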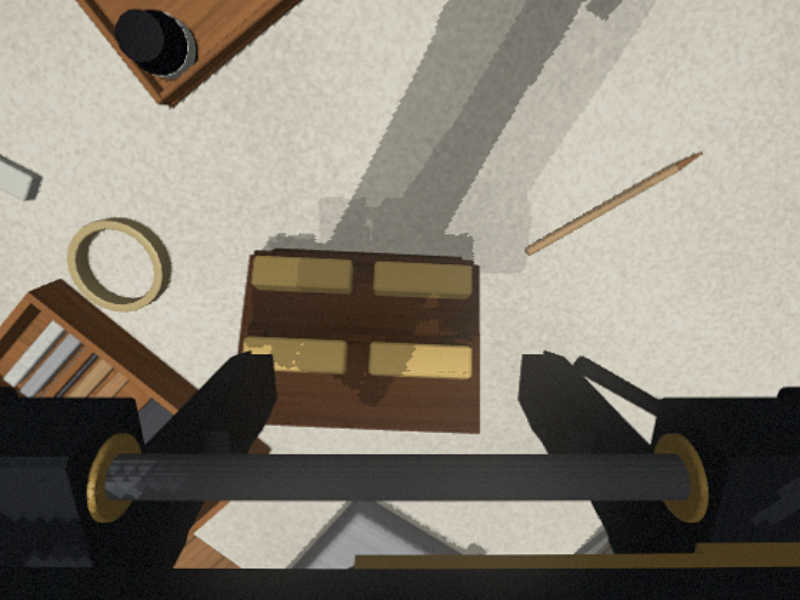

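View pics/s3.png

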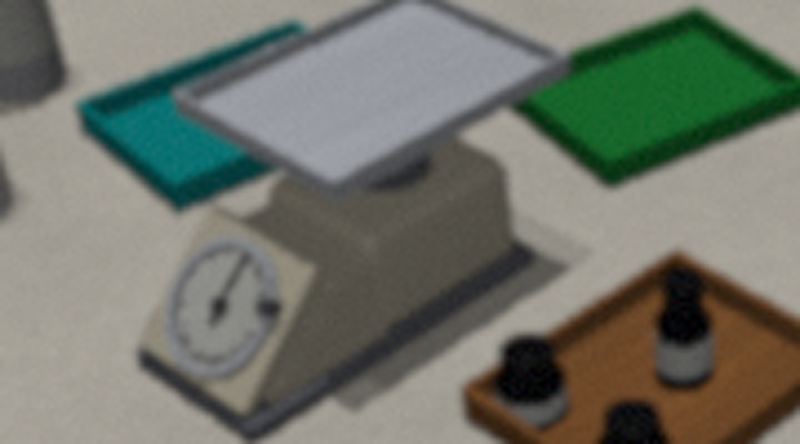

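The enlarged scene view shows the bottle upright in the tray. The needle points up, and the tab sits to its right at about 90° on the dial. In the wrist view the lower bars are at (301,274) and (422,280) and the upper bars at (295,356) and (420,361), with the rack turned about 2.4° from the tool.

```bash
python3 - <<'E'
from h import *
from scipy.optimize import least_squares
# model: rack yaw a, bar0 top-face centre (x,y,z); top face corners to pixels (native=.7*)
c=ctrl.calibration('wrist')
obs={0:[(253,255),(352,259)],1:[(375,263),(472,266)],2:[(245,338),(346,341)],3:[(370,344),(471,347)]}
# those are the far (image-upper = downslope) top-face corners, left,right
def model(v):
    x,y,z,a=v;Rz=R.from_euler('z',a).as_matrix();u=Rz@[np.cos(.5585),0,np.sin(.5585)];n=Rz@[-np.sin(.5585),0,np.cos(.5585)];w=Rz@[0,1,0]
    m0=np.array([x,y,z]);mids=[m0,m0+92*w,m0+62*u,m0+62*u+92*w]
    return mids,u,n,w
def pts(v):
    mids,u,n,w=model(v);return [mids[i]+10*n-12*u+s*37.5*w for i in range(4) for s in(-1,1)]
O=np.array([p for i in range(4) for p in obs[i]])*.7
f=lambda v:(proj('wrist',pts(v))-O).ravel()
r=least_squares(f,[607,105,58,.77])
print(r.x,np.sqrt(r.cost*2/8),f(r.x).round(1))
v=r.x.copy()
s=ctrl.get_state();M=R.from_quat(s['tcp_rot']).as_matrix()
for i,m in enumerate(model(r.x)[0]):print(i,m.round(1))
for z in (55,60,65):
  rr=least_squares(lambda q:f([q[0],q[1],z,q[2]]),[607,105,.77]);print(z,rr.x,np.sqrt(rr.cost/4))
# scene check with z free: earlier side/scene points on top centre
print((proj('side',model(r.x)[0])/.7).round(),(proj('scene',model(r.x)[0])/.7).round())
E
```

```text
[609.02085585 103.62509234  63.53219885   0.75429609] 0.8723669970188865 [ 0.5  0.7  0.   1.2 -0.5 -0.9 -0.   0.2 -0.8 -0.7  0.4  0.4 -0.1 -1.
  0.6  0.1]
0 [609.  103.6  63.5]
1 [546.  170.7  63.5]
2 [647.3 139.6  96.4]
3 [584.3 206.7  96.4]
55 [611.57781691 105.24985374   0.75375735] 1.8340433118247252
60 [610.07887614 104.29724679   0.75406923] 1.1049413951098703
65 [608.58142047 103.34598117   0.75439199] 0.9181137894868673
[[456. 268.]
 [424. 253.]
 [471. 246.]
 [439. 231.]] [[446. 404.]
 [502. 396.]
 [457. 416.]
 [517. 407.]]
```

```bash
python3 -m crank '[[[0,0,0],0.05,0],[[-0.6,-0.59,0],0,0],[[-0.6,-0.59,0.5],0,0],[[-0.6,-0.59,0.8],0,0],[[-0.6,-0.59,0.8],0,0],[[-0.61,-0.59,0.8],0,0],[[0,0,0.8],0,0],[[0,0,0.8],0,0],[[0,0,0.6],0,0],[[0,0,0.2],0,0],[[0,0,0],0,0],[[0,0,0],0,0]]'
python3 - <<'E'
from h import *
s=ctrl.get_state();p=np.array(s['tcp_pos']);M=R.from_quat(s['tcp_rot']).as_matrix();print(p,M.round(3).tolist())
print('to go',(M.T@(np.array([647.5,136.4,94.4])-p)/25).round(2))
im=snap('wrist');cv2.imwrite('pics/w4.png',cv2.resize(im[:,:,::-1],(800,600)))
E
```

```text
time_s: 13.83
tcp_pos: [648.0, 137.1, 125.4]
tcp_rot: [-0.369, 0.929, -0.0, 0.0]
ft_force: [-0.1, -0.1, 0.4]
grip_width: 88.3
grip_force: 0.0
[648.00770449 137.05371263 125.40022772] [[-0.728, -0.686, 0.001], [-0.686, 0.728, -0.0], [-0.0, -0.0, -1.0]]
to go [ 0.03 -0.    1.24]
```

View pics/w4.png

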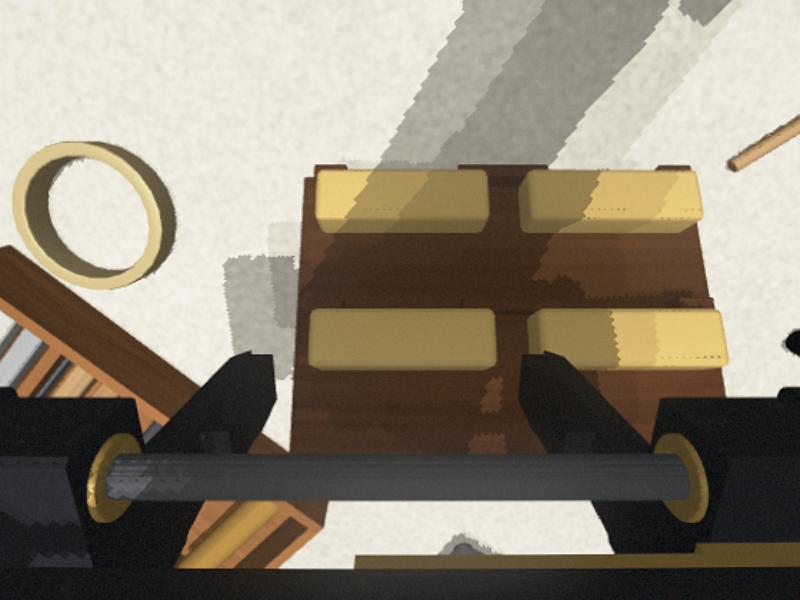

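The right fingertip lines up with the gap between the upper bars (496–528 px) and the left tip is about 9 mm clear of the bar's outer end. I'll go down.

```bash
python3 -m crank '[[[0.03,0,0.15],0,0],[[0,0,0.15],0,0],[[0,0,0.15],0,0],[[0,0,0.15],0,0],[[0,0,0.15],0,0],[[0,0,0.15],0,0],[[0,0,0],0,0]]'; python3 -m crank '[[[0,0,0.15],0,0],[[0,0,0.15],0,0],[[0,0,0],0,0]]'
```

```text
time_s: 14.47
tcp_pos: [647.2, 136.0, 101.6]
tcp_rot: [-0.369, 0.929, -0.0, -0.0]
ft_force: [1.1, -0.6, 0.3]
grip_width: 87.9
grip_force: 0.2
time_s: 14.72
tcp_pos: [647.0, 136.2, 94.0]
tcp_rot: [-0.369, 0.929, -0.0, -0.0]
ft_force: [-0.2, 0.2, 0.1]
grip_width: 88.2
grip_force: 0.3
```

```bash
python3 -m crank '[[[0,0,0],0,255],[[0,0,0],0,255],[[0,0,0],0,255],[[0,0,0],0,255],[[0,0,0],0,255],[[0,0,-0.1],0,255],[[0,0,-0.3],0,255],[[0,0,-0.6],0,255],[[0,0,-0.8],0,255],[[0,0,-0.8],0,255],[[0,0,-0.8],0,255],[[0,0,-0.8],0,255],[[0,0,-0.8],0,255],[[0,0,-0.8],0,255],[[0,0,0],0,255]]' 25
```

```text
time_s: 15.97
tcp_pos: [649.6, 136.9, 245.1]
tcp_rot: [-0.369, 0.929, -0.0, 0.004]
ft_force: [0.4, 0.2, 0.6]
grip_width: 74.7
grip_force: 25.0
```

```bash
python3 -m crank '[[[0.825,-0.545,0],0,255],[[0.825,-0.545,0],0,255],[[0.825,-0.545,0],0,255],[[0.825,-0.545,0],0,255],[[0.825,-0.545,0],0,255],[[0.825,-0.545,0],0,255],[[0.825,-0.545,0],0,255],[[0.825,-0.545,0],0,255],[[0.825,-0.545,0],0,255],[[0.825,-0.545,0],0,255],[[0.825,-0.545,0],0,255],[[0.825,-0.545,0],0,255],[[0.825,-0.545,0],0,255],[[0.825,-0.545,0],0,255],[[0.825,-0.545,0],0,255],[[0.825,-0.545,0],0,255],[[0.825,-0.545,0],0,255],[[0.825,-0.545,0],0,255],[[0.825,-0.545,0],0,255],[[0.825,-0.545,0],0,255]]'
python3 -m crank '[[[0,0,0],0.125,255],[[0,0,0],0.125,255],[[0,0,0],0.125,255],[[0,0,0],0.125,255],[[0,0,0],0.125,255],[[0,0,0],0.125,255],[[0,0,0],0.125,255],[[0,0,0],0.012,255],[[0,0,0],0,255],[[0,0,0],0,255]]'
python3 - <<'E'
from h import *
s=ctrl.get_state();p=np.array(s['tcp_pos']);M=R.from_quat(s['tcp_rot']).as_matrix();print(p,M.round(3).tolist(),s['q'])
print('to go',(M.T@(np.array([534,-345,167])-p)/25).round(2))
im=snap('wrist');cv2.imwrite('pics/w5.png',cv2.resize(im[:,:,::-1],(800,600)))
E
```

```text
time_s: 17.63
tcp_pos: [533.5, -345.8, 239.6]
tcp_rot: [-0.369, 0.929, 0.0, -0.0]
ft_force: [0.7, -0.4, -0.0]
grip_width: 74.2
grip_force: 25.0
time_s: 18.47
tcp_pos: [534.0, -344.7, 239.6]
tcp_rot: [0.064, 0.998, 0.0, -0.0]
ft_force: [1.3, 0.1, -1.0]
grip_width: 74.8
grip_force: 25.0
[ 533.97176532 -344.73140535  239.58944491] [[-0.992, 0.127, -0.0], [0.127, 0.992, 0.0], [0.0, 0.0, -1.0]] [ 0.49189519  0.51046941  0.01500544  1.57894293 -0.00834705  1.05247403
  1.95279587]
to go [-0.   -0.01  2.9 ]
```

View pics/w5.png

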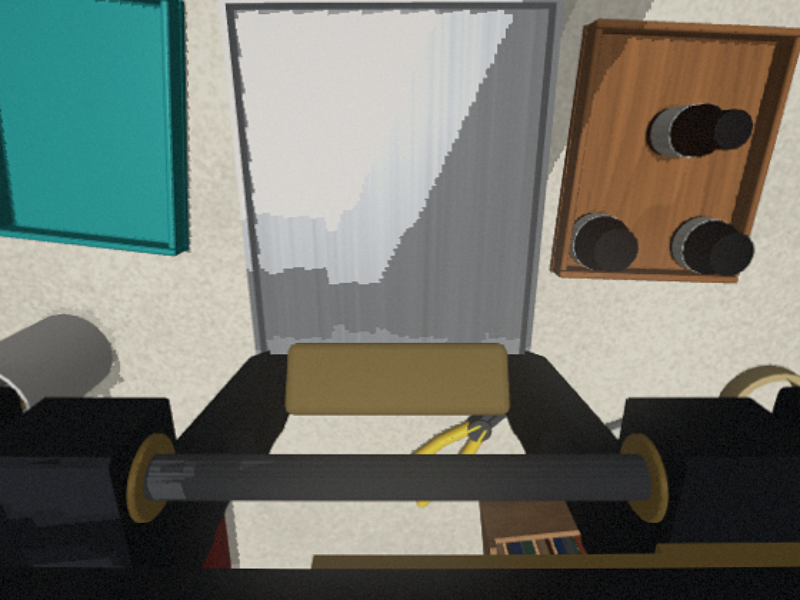

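The bar is held level with the dish, and the dish is centred under the tool. Now lowering and letting go.

```bash
python3 -m crank '[[[0,0,0.5],0,255],[[0,0,0.6],0,255],[[0,0,0.6],0,255],[[0,0,0.5],0,255],[[0,0,0.3],0,255],[[0,0,0.2],0,255],[[0,0,0.15],0,255],[[0,0,0.1],0,255],[[0,0,0.1],0,255],[[0,0,0.1],0,255],[[0,0,0.1],0,255],[[0,0,0.1],0,255],[[0,0,0.05],0,255],[[0,0,0],0,255],[[0,0,0],0,255],[[0,0,0],0,255]]'
python3 -m crank '[[[0,0,0],0,40],[[0,0,0],0,0],[[0,0,0],0,0],[[0,0,0],0,0],[[0,0,0],0,0],[[0,0,-0.2],0,0],[[0,0,-0.5],0,0],[[0,0,-0.8],0,0],[[0,0,-0.8],0,0],[[0,0,-0.8],0,0],[[0,0,-0.8],0,0],[[0,0,0],0,0],[[0,0,0],0,0],[[0,0,0],0,0]]'
python3 - <<'E'
from h import *
im=snap('wrist');a=snap('scene')
s=cv2.resize(a[150:250,110:250,::-1],(800,571),interpolation=cv2.INTER_CUBIC)[:,:560]
w=cv2.resize(im[:,:,::-1],(320,240))
o=np.zeros((571,880,3),np.uint8);o[:,:560]=s;o[:240,560:]=w
cv2.imwrite('pics/p6.png',cv2.resize(o,(800,519)))
E
```

```text
time_s: 19.85
tcp_pos: [534.1, -344.9, 154.8]
tcp_rot: [0.065, 0.998, -0.0, 0.0]
ft_force: [-0.4, -0.4, -0.8]
grip_width: 74.7
grip_force: 25.0
time_s: 21.02
tcp_pos: [533.8, -344.7, 252.0]
tcp_rot: [0.065, 0.998, 0.0, -0.0]
ft_force: [0.2, 0.5, -1.1]
grip_width: 88.1
grip_force: 0.0
```

View pics/p6.png

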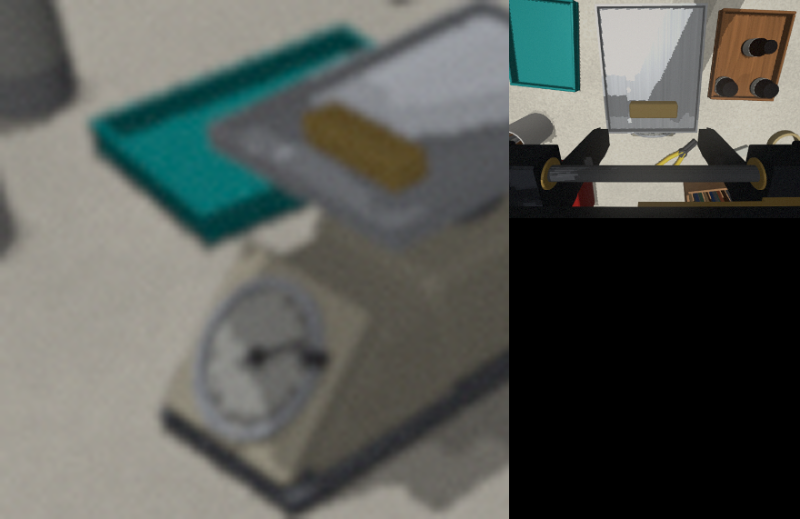

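The bar lies in the dish and the needle has moved to just short of the tab, which one more bar should pass. Next is bar3, whose inner end is now free.

```bash
python3 -m crank '[[[0.037,0.96,0],0,0],[[0.037,0.96,0],0,0],[[0.037,0.96,0],0,0],[[0.037,0.96,0],0,0],[[0.037,0.96,0],0,0],[[0.037,0.96,0],0,0],[[0.037,0.96,0],0,0],[[0.037,0.96,0],0,0],[[0.037,0.96,0],0,0],[[0.037,0.96,0],0,0],[[0.037,0.96,0],0,0],[[0.037,0.96,0],0,0],[[0.037,0.96,0],0,0],[[0.037,0.96,0],0,0],[[0.037,0.96,0],0,0],[[0.037,0.96,0],0,0],[[0.037,0.96,0],0,0],[[0.037,0.96,0],0,0],[[0.037,0.96,0],0,0],[[0.037,0.96,0],0,0]]'
python3 -m crank '[[[0.037,0.96,0],0,0],[[0.037,0.96,0],0,0],[[0.037,0.96,0],0,0],[[0,0,0.5],-0.125,0],[[0,0,0.7],-0.125,0],[[0,0,0.7],-0.125,0],[[0,0,0.7],-0.125,0],[[0,0,0.7],-0.125,0],[[0,0,0.7],-0.125,0],[[0,0,0.7],-0.125,0],[[0,0,0.3],-0.012,0],[[0,0,0],0,0],[[0,0,0],0,0]]'
python3 - <<'E'
from h import *
s=ctrl.get_state();p=np.array(s['tcp_pos']);M=R.from_quat(s['tcp_rot']).as_matrix();print(p,M.round(3).tolist())
print('to go',(M.T@(np.array([582.8,205.3,94.4])-p)/25).round(2))
im=snap('wrist')
cv2.imwrite('pics/w7.png',cv2.resize(im[:,:,::-1],(800,600)))
h=cv2.cvtColor(im,cv2.COLOR_RGB2HSV);m=((h[:,:,0]>18)&(h[:,:,0]<30)&(h[:,:,1]>90)&(h[:,:,2]>90)).astype(np.uint8)
n,l,st,ce=cv2.connectedComponentsWithStats(m)
for i in range(1,n):
  if st[i,4]>300: print((st[i,:4]/.7).round(),st[i,4])
E
```

```text
time_s: 22.78
tcp_pos: [577.7, 134.5, 251.2]
tcp_rot: [0.065, 0.998, -0.0, -0.001]
ft_force: [-0.1, -0.5, 0.5]
grip_width: 88.1
grip_force: 0.0
time_s: 23.87
tcp_pos: [584.7, 205.2, 127.0]
tcp_rot: [-0.368, 0.93, 0.0, -0.0]
ft_force: [0.8, -0.1, -0.1]
grip_width: 88.0
grip_force: 0.0
[584.71158951 205.15843159 126.95799289] [[-0.73, -0.684, -0.001], [-0.684, 0.73, -0.0], [0.001, 0.001, -1.0]]
to go [0.05 0.06 1.3 ]
[313. 167. 173.  64.] 5151
[100. 169. 183.  63.] 5301
[313. 306. 187.  61.] 5529
[683. 440.  26.  83.] 322
[354. 554. 309.  14.] 1460
```

```bash
python3 -m crank '[[[0.05,0.17,0],0,0],[[0,0,0.15],0,0],[[0,0,0.2],0,0],[[0,0,0.2],0,0],[[0,0,0.2],0,0],[[0,0,0.2],0,0],[[0,0,0.2],0,0],[[0,0,0.15],0,0],[[0,0,0],0,0]]'; python3 -m crank '[[[0,0,0],0,255],[[0,0,0],0,255],[[0,0,0],0,255],[[0,0,0],0,255],[[0,0,0],0,255],[[0,0,-0.1],0,255],[[0,0,-0.3],0,255],[[0,0,-0.6],0,255],[[0,0,-0.8],0,255],[[0,0,-0.8],0,255],[[0,0,-0.8],0,255],[[0,0,-0.8],0,255],[[0,0,-0.8],0,255],[[0,0,-0.8],0,255],[[0,0,0],0,255]]' 25
python3 -c "
from h import *
s=ctrl.get_state();p=np.array(s['tcp_pos']);M=R.from_quat(s['tcp_rot']).as_matrix();print(p,(M.T@(np.array([482,-338,240])-p)/25).round(2))"
```

```text
time_s: 24.67
tcp_pos: [580.6, 207.2, 93.7]
tcp_rot: [-0.369, 0.929, -0.0, -0.001]
ft_force: [0.1, 0.5, -0.3]
grip_width: 88.2
grip_force: 0.0
time_s: 25.92
tcp_pos: [583.2, 208.5, 244.7]
tcp_rot: [-0.369, 0.929, -0.0, 0.004]
ft_force: [1.1, 0.5, -0.2]
grip_width: 74.7
grip_force: 25.0
[583.19187863 208.54984322 244.67272773] [ 17.95 -13.13   0.1 ]
```

```bash
python3 -m crank '[[[0.8975,-0.6565,0],0,255],[[0.8975,-0.6565,0],0,255],[[0.8975,-0.6565,0],0,255],[[0.8975,-0.6565,0],0,255],[[0.8975,-0.6565,0],0,255],[[0.8975,-0.6565,0],0,255],[[0.8975,-0.6565,0],0,255],[[0.8975,-0.6565,0],0,255],[[0.8975,-0.6565,0],0,255],[[0.8975,-0.6565,0],0,255],[[0.8975,-0.6565,0],0,255],[[0.8975,-0.6565,0],0,255],[[0.8975,-0.6565,0],0,255],[[0.8975,-0.6565,0],0,255],[[0.8975,-0.6565,0],0,255],[[0.8975,-0.6565,0],0,255],[[0.8975,-0.6565,0],0,255],[[0.8975,-0.6565,0],0,255],[[0.8975,-0.6565,0],0,255],[[0.8975,-0.6565,0],0,255]]'
python3 -m crank '[[[0,0,0],0.125,255],[[0,0,0],0.125,255],[[0,0,0],0.125,255],[[0,0,0],0.125,255],[[0,0,0],0.125,255],[[0,0,0],0.125,255],[[0,0,0],0.125,255],[[0,0,0],0.012,255],[[0,0,0],0,255],[[0,0,0],0,255]]'
```

```text
time_s: 27.58
tcp_pos: [479.4, -340.1, 239.3]
tcp_rot: [-0.369, 0.929, 0.0, -0.0]
ft_force: [1.0, 0.6, -0.2]
grip_width: 74.3
grip_force: 25.0
time_s: 28.42
tcp_pos: [479.8, -339.1, 239.5]
tcp_rot: [0.064, 0.998, 0.0, -0.0]
ft_force: [0.2, 0.6, -0.5]
grip_width: 74.7
grip_force: 25.0
```

Lowering to z≈145 (94.5 mm = 3.78 units).

```bash
python3 -m crank '[[[0,0,0.5],0,255],[[0,0,0.6],0,255],[[0,0,0.6],0,255],[[0,0,0.6],0,255],[[0,0,0.5],0,255],[[0,0,0.25],0,255],[[0,0,0.15],0,255],[[0,0,0.1],0,255],[[0,0,0.1],0,255],[[0,0,0.1],0,255],[[0,0,0.1],0,255],[[0,0,0.1],0,255],[[0,0,0.08],0,255],[[0,0,0],0,255],[[0,0,0],0,255],[[0,0,0],0,255]]'
python3 -m crank '[[[0,0,0],0,40],[[0,0,0],0,0],[[0,0,0],0,0],[[0,0,0],0,0],[[0,0,0],0,0],[[0,0,-0.2],0,0],[[0,0,-0.5],0,0],[[0,0,-0.8],0,0],[[0,0,-0.8],0,0],[[0,0,-0.8],0,0],[[0,0,-0.8],0,0],[[0,0,0],0,0],[[0,0,0],0,0],[[0,0,0],0,0],[[0,0,0],0,0],[[0,0,0],0,0],[[0,0,0],0,0],[[0,0,0],0,0]]'
python3 - <<'E'
from h import *
im=snap('wrist');a=snap('scene')
s=cv2.resize(a[150:250,110:225,::-1],(506,440),interpolation=cv2.INTER_CUBIC)
o=np.zeros((600,800,3),np.uint8);o[:440,:506]=s;o[:220,506:]=cv2.resize(im[:,:,::-1],(294,220))
o[220:440,506:]=cv2.resize(a[250:340,270:390,::-1],(294,220))
cv2.imwrite('pics/p8.png',o)
E
```

```text
time_s: 29.75
tcp_pos: [479.9, -339.3, 145.3]
tcp_rot: [0.065, 0.998, -0.0, 0.0]
ft_force: [-0.2, 0.5, 0.7]
grip_width: 74.9
grip_force: 25.0
time_s: 31.25
tcp_pos: [479.7, -339.1, 242.1]
tcp_rot: [0.065, 0.998, 0.0, -0.0]
ft_force: [-0.5, -0.6, 1.0]
grip_width: 87.9
grip_force: 0.0
```

View pics/p8.png

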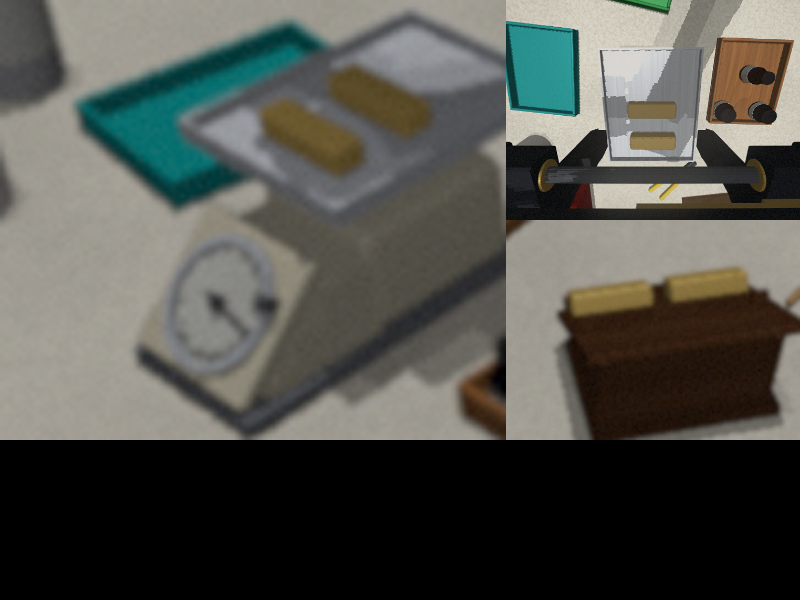

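Both bars lie flat in the dish and the needle is now past the tab by less than one bar. The two lower bars are still in the rack and the bottle stands in the tray.

```bash
python3 -c "
from plant import ctrl
print(ctrl.finish_job())"
```

```text
the job is handed in; nothing more can be done
None
```

I stood the ink bottle upright in the ink tray and laid two wax bars in the dish; the second brought the needle past the tab, by less than one bar. The other two bars stayed in the rack. The job is handed in at about 31 s on the robot's clock; no verdict came back.

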